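# Prop the supply bin's lid on its stay

## Robot

A 6-joint arm with a two-finger parallel gripper is mounted at the origin on a cart in front of the work surface, level with it; the furniture and walls round the work are solid. World frame = base frame: x ahead of the robot, y to its left, z up, the work surface at z = 0. Lengths are in m, angles in rad, forces in N, time in s.
With the tool pointing down it reaches from about 0.3 to 0.875 m from the base axis. Payload 6.4 kg.
Tool frame: the origin (TCP) lies at the very end of the fingers, on their centre line; the grasp point (between the pads) lies 19 mm behind it; z points along the fingers, y is the line along which they close (so a half turn about z gives the same grasp; the last joint's range is limited). The gripper opens to 85 mm and grips with 20 to 120 N. Pads are 22 mm wide; open, the fingers measure 114 mm over their backs; the gripper's body (76 mm by 85 mm) begins 54 mm behind the grasp point. The pads swing forward as they close: fully open they stand 13 mm farther back than shut.
Start: joints at [1.065, 0.181, 1.607, -0, 1.354, -0.206], TCP at [0.17, 0.549, 0.231] pointing down, gripper open.
Joint ranges: [-2.99, 2.99], [-0.89, 2.07], [0.3, 2.58], [-1.14, 4.28], [0, 2.63], [-3.12, 3.12]. Speed limits (rad/s): [2.57, 2.57, 3.01, 3.14, 3.14, 3.14].

## Interface

Orientations are given as a unit quaternion [w, x, y, z].
In Python, from bench import * gives the robot as it stands. The module is installed in compiled form; this text tells all that it offers.
- The arm moves only by the tool arm_command, never from a script. Its arguments are lists of equal length, an entry for each row: "dp": the shift along the tool's x, y, z in units of 0.25 m (1.0 is 0.25 m), a list of three; "turn": the turn, a rotation vector about the tool's x, y, z in units of 30 degrees (1.0 is 30 degrees), a list of three; "jaw": the opening, from 0 (shut) to 1 (fully open). A call has 1 to 5 rows; each row is the pose to reach, as a shift and turn from the pose commanded when the call began, along the tool's axes at that moment; what a row does not reach only later rows make up. A row lasts 1/8 s, in which the tool goes at most 62.5 mm and 10.7 degrees, less where a joint would pass 70% of its speed; a pose out of reach is approached as far as the arm can. A call with a number of a shift or a turn outside -1 to 1 is refused whole. A call with a gripper value outside its range is refused whole. The fingers move at their own pace and stop on an object; the grip force is fixed at half the most. Time passes only in rows, so rows that repeat a pose let the fingers close. It gives the time, the measured TCP pose, the force, the opening and the grip force at its end, in the units of the state.
- get_obs(): the state, without advancing time (a new reading comes with each control period).
- camera(name): name is "side" or "top" or "wrist"; returns the picture (384x512x3 uint8, blue, green, red); there is no depth.
- get_calibration(name): a dict with "camera_matrix" (3x3 intrinsics, pixels), "R" (3x3) and "t" (3): a world point X has camera coordinates R X + t; the wrist camera has in their place "mount" (4x4, takes a point from camera to tool coordinates, whose origin is the TCP and whose axes are the flange's). Camera axes: x right, y down, z forward; pixel columns grow to the right and rows downward; lengths in m; the calibration is good to about 2 mm. A picture is of the moment at which its call begins: read the wrist's pose just before it. get_calibration takes no time and is no camera call.
- hand_in(): hands the job in; it is judged then, once.
The state is a dict: "time_s": time; "q": joint angles; "dq": joint speeds; "joint_efforts": joint torques, N m; "eef_pos": TCP position; "eef_rot": TCP orientation; "wrist_force": force on the tool from outside, world axes, zero at the start; "torque": the same for the moment, N m; "opening": opening from 0.0 (shut) to 1.0 (fully open); "grasp_force": force on a finger pad.
Only numpy, scipy, OpenCV 4.12 (cv2) and the standard library are available. Lean on these libraries where they do the work, as an engineer would, in place of code of your own. Each camera call takes 0.05 s, during which the arm holds its last target. There are 200 camera calls.

## Task

Prop open the lid of the supply bin, so that someone can then reach in with one hand: raise the lid by its wire handle until the stay hanging at its side has swung over the catch, then lower the lid gently until it rests on the stay, and let go. The closed cash box beside it is not the one.

Things in the scene. Friction and masses are not known exactly. Their poses are not given: they have to be found in the camera images.
- supply_bin: Grey plastic bin with a hinged lid, 130 (x) x 170 (y) x 100 mm high, fixed to the worktop at either of two places; a dark steel cash box of like size, lid shut, stands at the other. Origin: centre of its underside; x points from the handle side (front, toward the robot) to the hinge side, z up. The lid's hinge line runs along the bin's y at x = +68, z = +100 mm.
- bin_lid (a joint): Lid angle, rad: 0 shut, grows as the front edge rises, hard stop 1.45. The lid (about 0.25 kg, hinge nearly free) falls shut from any angle unless held or propped. The stay swings over the catch's tooth by its own weight at about 1.15; lowered after that, the lid rests on the stay at about 1.05. Let down sooner, it falls shut.
- lid_handle (a point): Middle of the handle: round steel bar 12 mm thick, 100 mm long along the bin's y, on two 8 mm wire arms 96 mm apart, 44 mm clear in front of the lid, 180 mm from the hinge line and 4 mm above the lid's hinge plane. Lid shut: 104 mm above the worktop, nothing tall beneath. The bar turns between fingers that pinch it across, so the tool can stay upright. The point tilts with the lid.
- stay_foot (a point): Centre of the 10 mm thick pin at the foot of the stay, an 82 mm steel strap hanging freely from the lid's left (+y) edge, 85 mm from the hinge. The catch is a steel bracket outside the bin's left wall: flat seat at z = +88, x = +16 to +64 mm in the bin's frame, with a tooth 8 mm high at its front end. Seated, the foot's centre is at about x = +28, y = +95, z = +93 mm there.

How it is judged:
By the outcome, as a careful person would: the job done as asked, in the order asked, and still so for the second after the job is handed in, with the robot touching nothing.
It also fails if it takes over 38 s, if anything falls off the work surface, if the arm or the gripper's body presses on something with over 40 N, if the wrist force passes 120 N, or if a joint passes its speed limit or range.

## Working session

There is one attempt and no reset: what is moved stays moved. The work goes in short steps, Python scripts to look and compute and a tool call to move; the robot and the scene stay as the last step left them, time stands still between calls to the robot, and variables do not carry over. Pictures are saved under pics/ and viewed, at most 10 in all, crops included, and the job is handed in when it is done.

Besides the shell and the picture viewer there is one more tool, called after "Request:" in YAML: its name, and indented under it one key for each argument. arm_command: Moves the arm, as the interface text tells. Its arguments: {"type":"object","properties":{"dp":{"type":"array"},"turn":{"type":"array"},"jaw":{"type":"array"}},"required":["dp","turn","jaw"]}

```bash
mkdir -p pics
python3 - <<'E'
from bench import *
import cv2,numpy as np
o=get_obs();print(o['time_s'],o['eef_pos'],o['eef_rot'],o['opening'])
for n in("side","top","wrist"):
    cv2.imwrite(f"pics/{n}0.png",camera(n));c=get_calibration(n);print(n,{k:np.round(v,3).tolist() for k,v in c.items()})
a=[cv2.imread(f"pics/{n}0.png") for n in("side","top")]
E
```

```text
0.0 [0.16955079 0.54887301 0.2303874 ] [-2.90336812e-04  1.49350747e-01  9.88783907e-01 -8.09461728e-04] 1.0064029486889912
side {'camera_matrix': [[374.422, 0.0, 255.526], [0.0, 374.422, 198.633], [0.0, 0.0, 1.0]], 'R': [[-0.901, -0.435, 0.003], [-0.264, 0.54, -0.799], [0.345, -0.721, -0.601]], 't': [0.399, 0.317, 0.607]}
top {'camera_matrix': [[472.24, 0.0, 253.519], [0.0, 472.24, 186.281], [0.0, 0.0, 1.0]], 'R': [[-0.028, -1.0, -0.006], [-0.998, 0.029, -0.057], [0.057, 0.004, -0.998]], 't': [-0.136, 0.516, 1.214]}
wrist {'camera_matrix': [[321.675, 0.0, 252.782], [0.0, 321.675, 191.893], [0.0, 0.0, 1.0]], 'mount': [[-0.001, -0.962, -0.273, 0.07], [1.0, -0.001, -0.002, 0.001], [0.002, -0.273, 0.962, -0.143], [0.0, 0.0, 0.0, 1.0]]}
```

View pics/side0.png

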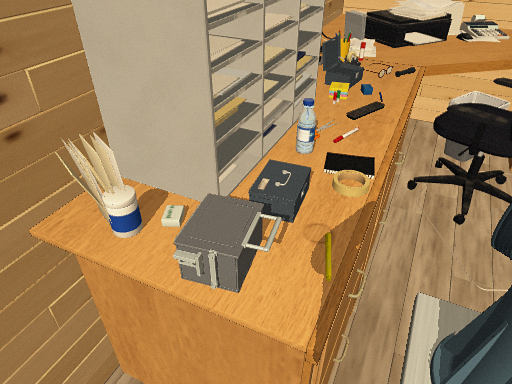

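View pics/top0.png

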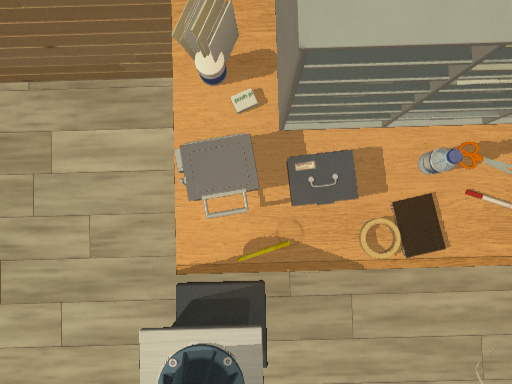

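The side view shows the grey bin with its wire handle at about (268,235) and the catch at about (200,265). The dark cash box is behind it. In the top view, the bin is at (220,167) and its handle bar runs from about (206,215) to (247,209).

Run:
```python
import cv2,numpy as np
a=cv2.imread("pics/top0.png")[125:225,165:265];b=cv2.imread("pics/side0.png")[190:290,170:290]
r=lambda i,f:cv2.resize(i,None,fx=f,fy=f,interpolation=cv2.INTER_NEAREST)
A=r(a,4);B=r(b,3.3333)
cv2.imwrite("pics/crop.png",np.hstack([A,B[:400,:400]]))
```

```text
Traceback (most recent call last):
ValueError: all the input array dimensions except for the concatenation axis must match exactly, but along dimension 0, the array at index 0 has size 400 and the array at index 1 has size 333
```

Run:
```python
import cv2,numpy as np
a=cv2.imread("pics/top0.png")[125:225,165:265];b=cv2.imread("pics/side0.png")[190:290,190:290]
r=lambda i:cv2.resize(i,(400,400),interpolation=cv2.INTER_NEAREST)
cv2.imwrite("pics/crop.png",np.hstack([r(a),r(b)]))
```

```text
(no output)
```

View pics/crop.png

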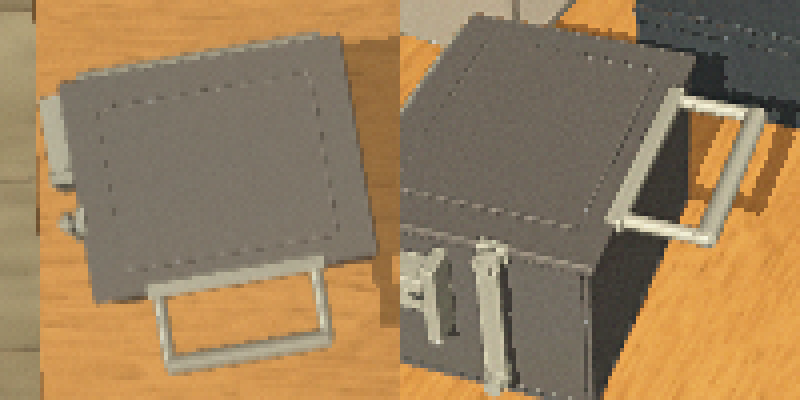

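The crop shows the bar end centres. In the top image they are about (208,216.2) and (247.2,209.5). In the side image they are about (266.2,249.5) for the left end and (278.8,218.8) for the right.

```bash
cat > h.py <<'E'
from bench import *
import cv2,numpy as np
from scipy.spatial.transform import Rotation as Ro
def tri(pt,ps,n=("top","side")):
    P=[]
    for k in n:
        c=get_calibration(k);P.append(np.array(c["camera_matrix"])@np.c_[c["R"],c["t"]])
    X=cv2.triangulatePoints(P[0],P[1],np.float64(pt).reshape(2,1),np.float64(ps).reshape(2,1)).ravel();X=X[:3]/X[3]
    e=[np.linalg.norm((lambda u:u[:2]/u[2])(p@np.r_[X,1])-q) for p,q in zip(P,(pt,ps))]
    return X,e
def pose():
    o=get_obs();q=np.array(o["eef_rot"]);return o,np.array(o["eef_pos"]),Ro.from_quat(q[[1,2,3,0]])
def ray(n,px,z):
    c=get_calibration(n);R=np.array(c["R"]);C=-R.T@c["t"];d=R.T@np.linalg.solve(c["camera_matrix"],[*px,1]);return C+d*(z-C[2])/d[2]
E
python3 - <<'E'
from h import *
L,e1=tri((208,216.2),(266.2,249.5));R,e2=tri((247.2,209.5),(278.8,218.8))
print(L,e1,R,e2);b=L-R;print("len",np.linalg.norm(b),"mid",(L+R)/2,"psi",np.degrees(np.arctan2(-b[0],b[1])))
# lid corners on z=.104
for p in[(180,145.5),(249.5,134),(258.5,188),(189,200.5)]:print(ray("top",p,.104))
o,p,r=pose();print(o["q"],p,r.as_matrix().round(3))
E
```

```text
[ 0.43863923 -0.03893491  0.10196486] [np.float64(0.10082634227545147), np.float64(0.19906665956822772)] [ 0.45212578 -0.13370923  0.10302749] [np.float64(0.13293656819954688), np.float64(0.23831947801960016)]
len 0.09573499274602021 mid [ 0.4453825  -0.08632207  0.10249618] psi 8.098918751026574
[0.61135582 0.02474017 0.104     ]
[ 0.63449115 -0.14446586  0.104     ]
[ 0.50276552 -0.16248542  0.104     ]
[0.4774384  0.00566258 0.104     ]
[ 1.06472955e+00  1.81435199e-01  1.60774491e+00 -1.20790943e-05
  1.35379338e+00 -2.06279074e-01] [0.16957972 0.54899542 0.2305708 ] [[-0.955  0.295 -0.001]
 [ 0.295  0.955 -0.001]
 [ 0.    -0.001 -1.   ]]
```

The triangulation checks out: the bar height is 0.1025 m, the arm spacing is 96 mm, and the yaw is about 8° from both the bar and the lid edges. Now I move above the bar.

Request:
arm_command:
  dp:
    - [-0.12,-0.15,0]
    - [-0.24,-0.3,0]
    - [-0.36,-0.44,0]
    - [-0.48,-0.59,0]
    - [-0.6,-0.73,0]
  turn:
    - [0,0,0.14]
    - [0,0,0.28]
    - [0,0,0.43]
    - [0,0,0.57]
    - [0,0,0.72]
  jaw: [0.4,0.4,0.4,0.4,0.4]

```text
time_s: 0.78
eef_pos: [0.2594, 0.3292, 0.2311]
eef_rot: [0.0, 0.333, 0.943, -0.0]
wrist_force: [0.4, -0.1, -0.6]
opening: 0.397
grasp_force: 0.0
```

```bash
cat > go.py <<'E'
from h import *
import sys
# go.py x y z yawdeg : shift/turn in units from the present pose
x,y,z,yaw=map(float,sys.argv[1:5]);o,p,r=pose()
c,s=np.cos(np.radians(yaw)),np.sin(np.radians(yaw))
T=Ro.from_matrix(np.array([[-s if 0 else -c*0-(-s)*0 ,0,0]]*3)) if 0 else Ro.from_matrix(np.array([[-s*-1,c,0],[-c,s,0],[0,0,-1]]).T[:3] if 0 else np.column_stack([[-s*-1*-1*-1,-c,0],[c,s,0],[0,0,-1]]))
if T.as_matrix()[0,0]*r.as_matrix()[0,0]+T.as_matrix()[1,0]*r.as_matrix()[1,0]<-.5: pass
print("t",o["time_s"],"pos",p.round(4),"open",round(o["opening"],3),"F",np.round(o["wrist_force"],1))
print("dp",(r.inv().apply(np.array([x,y,z])-p)/.25).round(3),"turn",((r.inv()*T).as_rotvec()/np.radians(30)).round(3))
E
cat > go.py <<'E'
from h import *
import sys
# go.py x y z yawdeg: shift/turn in move units from the present pose to TCP xyz, tool down, tool y at yaw
x,y,z,yaw=map(float,sys.argv[1:5]);o,p,r=pose()
c,s=np.cos(np.radians(yaw)),np.sin(np.radians(yaw))
T=Ro.from_matrix(np.column_stack([[-s,c,0],[c,s,0],[0,0,-1]]))
if np.linalg.det(T.as_matrix())<0: raise SystemExit("bad")
print("t",o["time_s"],"pos",p.round(4),"open",round(o["opening"],3),"F",np.round(o["wrist_force"],1),"q",np.round(o["q"],2))
print("dp",(r.inv().apply(np.array([x,y,z])-p)/.25).round(3),"turn",((r.inv()*T).as_rotvec()/np.radians(30)).round(3))
E
python3 go.py 0.445 -0.086 0.17 8
```

```text
t 0.775 pos [0.2594 0.3292 0.2311] open 0.397 F [ 0.4 -0.1 -0.6] q [ 0.62 -0.19  1.98 -0.    1.35 -0.27]
dp [-1.621 -0.826  0.245] turn [-0.     0.     1.437]
```

Request:
arm_command:
  dp:
    - [-0.16,-0.08,0]
    - [-0.32,-0.16,0]
    - [-0.48,-0.25,0]
    - [-0.64,-0.33,0]
    - [-0.81,-0.41,0]
  turn:
    - [0,0,0.14]
    - [0,0,0.28]
    - [0,0,0.43]
    - [0,0,0.57]
    - [0,0,0.72]
  jaw: [0.4,0.4,0.4,0.4,0.4]

```text
time_s: 1.4
eef_pos: [0.3531, 0.1227, 0.2313]
eef_rot: [0.0, 0.504, 0.864, 0.0]
wrist_force: [0.2, -0.4, 0.3]
opening: 0.402
grasp_force: 0.0
```

```bash
python3 go.py 0.445 -0.086 0.17 8
```

```text
t 1.4 pos [0.3531 0.1227 0.2313] open 0.402 F [ 0.2 -0.4  0.3] q [ 0.01 -0.31  2.07  0.    1.38 -0.5 ]
dp [-0.907 -0.091  0.245] turn [0.001 0.    0.716]
```

Request:
arm_command:
  dp:
    - [-0.2,-0.02,0.03]
    - [-0.4,-0.04,0.07]
    - [-0.6,-0.06,0.12]
    - [-0.8,-0.08,0.2]
    - [-0.907,-0.091,0.24]
  turn:
    - [0,0,0.16]
    - [0,0,0.32]
    - [0,0,0.48]
    - [0,0,0.64]
    - [0,0,0.72]
  jaw: [0.4,0.4,0.4,0.4,0.4]

```text
time_s: 2.02
eef_pos: [0.4453, -0.0865, 0.1701]
eef_rot: [-0.001, 0.657, 0.754, -0.0]
wrist_force: [0.0, 0.8, 0.6]
opening: 0.4
grasp_force: 0.0
```

```bash
python3 - <<'E'
from h import *
im=camera("wrist")
o,p,r=pose();c=get_calibration("wrist");M=np.array(c["mount"])
def proj(X):
    v=np.linalg.inv(M)@np.r_[r.inv().apply(np.array(X)-p),1];u=np.array(c["camera_matrix"])@v[:3];return (u[:2]/u[2]).round(1)
for X in[(.4386,-.0389,.104),(.4521,-.1337,.104)]:print(proj(X))
cv2.imwrite("pics/w1.png",im)
E
python3 go.py 0.445 -0.086 0.085 8
```

```text
[253.4 133.1]
[254.4 267. ]
t 2.075 pos [ 0.4458 -0.0883  0.1694] open 0.398 F [-1.  -3.4 -0.5] q [-0.46 -0.03  1.96 -0.    1.21 -0.59]
dp [ 0.01  -0.001  0.338] turn [-0.003  0.001 -0.011]
```

View pics/w1.png

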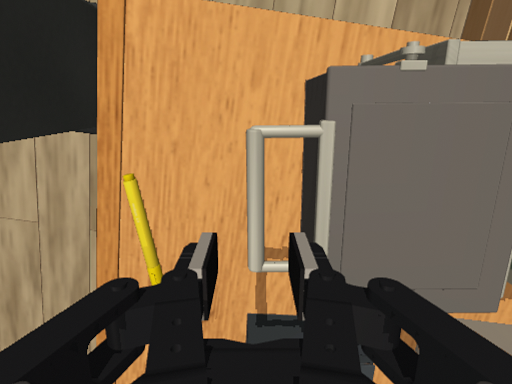

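The wrist view shows the bar at column 255, rows 132–266, between the fingers and as predicted. I descend and close.

Request:
arm_command:
  dp:
    - [0,0,0.1]
    - [0,0,0.2]
    - [0,0,0.3]
    - [0,0,0.34]
    - [0,0,0.34]
  turn:
    - [0,0,0]
    - [0,0,0]
    - [0,0,0]
    - [0,0,0]
    - [0,0,0]
  jaw: [0.4,0.4,0.4,0.4,0.4]

```text
time_s: 2.7
eef_pos: [0.4448, -0.084, 0.086]
eef_rot: [-0.001, 0.656, 0.755, -0.0]
wrist_force: [0.8, -0.5, 0.7]
opening: 0.4
grasp_force: 0.0
```

Request:
arm_command:
  dp:
    - [0,0,0]
    - [0,0,0]
    - [0,0,0]
    - [0,0,0]
    - [0,0,0]
  turn:
    - [0,0,0]
    - [0,0,0]
    - [0,0,0]
    - [0,0,0]
    - [0,0,0]
  jaw: [0,0,0,0,0]

```text
time_s: 3.32
eef_pos: [0.4466, -0.0846, 0.0874]
eef_rot: [0.001, 0.656, 0.755, 0.001]
wrist_force: [4.0, 3.7, 5.8]
opening: 0.117
grasp_force: 59.0
```

```bash
cat > arc.py <<'E'
from h import *
import sys
# offsets (units, tool y & z) for lid angles, from the angle a0 of the present commanded pose
a0,*A=map(float,sys.argv[1:]);f=lambda a:np.array([.18*np.cos(a)-.004*np.sin(a),.18*np.sin(a)+.004*np.cos(a)])
for a in A:
    d=f(a)-f(a0);print(a,"y",round(-d[0]/.25,3),"z",round(-d[1]/.25,3))
E
python3 arc.py 0 .1 .2 .3 .4 .5; python3 arc.py .5 .6 .7 .8 .9 1.0;python3 arc.py 1.0 1.05 1.1 1.15 1.2 1.25; python3 go.py 0.445 -0.086 0.085 8
```

```text
0.1 y 0.005 z -0.072
0.2 y 0.018 z -0.143
0.3 y 0.037 z -0.212
0.4 y 0.063 z -0.279
0.5 y 0.096 z -0.343
0.6 y 0.039 z -0.061
0.7 y 0.084 z -0.117
0.8 y 0.134 z -0.168
0.9 y 0.189 z -0.215
1.0 y 0.249 z -0.255
1.05 y 0.031 z -0.018
1.1 y 0.063 z -0.034
1.15 y 0.096 z -0.049
1.2 y 0.13 z -0.062
1.25 y 0.164 z -0.074
t 3.325 pos [ 0.4466 -0.0846  0.0874] open 0.117 F [4.  3.7 5.8] q [-0.45  0.1   2.02  0.    1.01 -0.59]
dp [-0.005 -0.007  0.01 ] turn [0.006 0.002 0.001]
```

The bar is held, with an opening of about 10 mm and a grip of 59 N. I raise it along the arc.

Request:
arm_command:
  dp:
    - [0,0.001,-0.036]
    - [0,0.005,-0.072]
    - [0,0.018,-0.143]
    - [0,0.037,-0.212]
    - [0,0.063,-0.279]
  turn:
    - [0,0,0]
    - [0,0,0]
    - [0,0,0]
    - [0,0,0]
    - [0,0,0]
  jaw: [0,0,0,0,0]

```text
time_s: 3.95
eef_pos: [0.4607, -0.0824, 0.1562]
eef_rot: [0.0, 0.656, 0.755, -0.0]
wrist_force: [6.2, -1.4, -6.5]
opening: 0.117
grasp_force: 58.2
```

```bash
python3 arc.py .4 .48 .56 .64 .72 .8;python3 arc.py .8 .87 .94 1.0 1.05 1.1; python3 arc.py 1.1 1.14 1.18 1.22 1.25; python3 go.py 0.445 -0.086 0.085 8
```

```text
0.48 y 0.026 z -0.052
0.56 y 0.055 z -0.101
0.64 y 0.089 z -0.148
0.72 y 0.126 z -0.192
0.8 y 0.167 z -0.233
0.87 y 0.038 z -0.033
0.94 y 0.078 z -0.063
1.0 y 0.115 z -0.087
1.05 y 0.146 z -0.105
1.1 y 0.178 z -0.121
1.14 y 0.026 z -0.012
1.18 y 0.053 z -0.023
1.22 y 0.08 z -0.033
1.25 y 0.1 z -0.039
t 3.95 pos [ 0.4607 -0.0824  0.1562] open 0.117 F [ 6.2 -1.4 -6.5] q [-0.43  0.02  1.94 -0.    1.18 -0.57]
dp [-0.005 -0.064  0.285] turn [-0.001  0.001  0.001]
```

Forces are low, so I continue.

Request:
arm_command:
  dp:
    - [0,0.026,-0.052]
    - [0,0.055,-0.101]
    - [0,0.089,-0.148]
    - [0,0.126,-0.192]
    - [0,0.167,-0.233]
  turn:
    - [0,0,0]
    - [0,0,0]
    - [0,0,0]
    - [0,0,0]
    - [0,0,0]
  jaw: [0,0,0,0,0]

```text
time_s: 4.58
eef_pos: [0.4991, -0.0768, 0.215]
eef_rot: [-0.003, 0.656, 0.755, -0.003]
wrist_force: [-17.0, -4.0, 12.1]
opening: 0.119
grasp_force: 58.6
```

Request:
arm_command:
  dp:
    - [0,0.038,-0.033]
    - [0,0.078,-0.063]
    - [0,0.115,-0.087]
    - [0,0.146,-0.105]
    - [0,0.178,-0.121]
  turn:
    - [0,0,0]
    - [0,0,0]
    - [0,0,0]
    - [0,0,0]
    - [0,0,0]
  jaw: [0,0,0,0,0]

```text
time_s: 5.2
eef_pos: [0.5458, -0.0701, 0.2472]
eef_rot: [-0.0, 0.656, 0.755, -0.001]
wrist_force: [-9.8, 0.4, 17.1]
opening: 0.112
grasp_force: 62.2
```

Run:
```python
from h import *
im=camera("side");cv2.imwrite("pics/s2.png",cv2.resize(im[100:300,130:330],(600,600)))
o,p,r=pose();g=p+r.apply([0,0,-.019]);h=np.array([.445,-.0863])+.18*np.array([np.cos(.14),np.sin(.14)])
d=(h-g[:2])@[np.cos(.14),np.sin(.14)];print(o["time_s"],g,"angle",np.arctan2(g[2]-.1,d)-.022,"r",np.hypot(d,g[2]-.1),o["wrist_force"])
```

```text
5.25 [ 0.54706465 -0.06996422  0.26683057] angle 1.1180913347417456 r 0.1835983063335596 [-8.46178872  1.87943388 14.98997275]
```

View pics/s2.png

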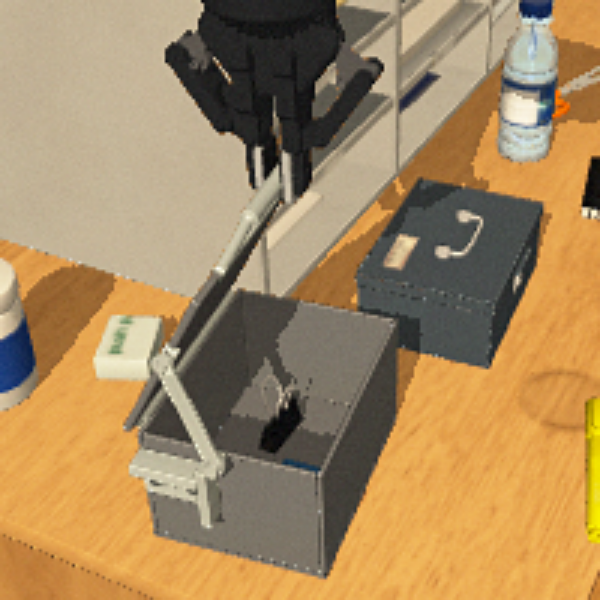

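The side view shows the lid at about 1.12 rad, with the stay foot at about (213,465) in the crop, still at the catch's front tooth. I raise it a little more, slowly.

Request:
arm_command:
  dp:
    - [0,0.026,-0.012]
    - [0,0.053,-0.023]
    - [0,0.08,-0.033]
    - [0,0.1,-0.039]
    - [0,0.1,-0.039]
  turn:
    - [0,0,0]
    - [0,0,0]
    - [0,0,0]
    - [0,0,0]
    - [0,0,0]
  jaw: [0,0,0,0,0]

```text
time_s: 5.88
eef_pos: [0.5714, -0.0664, 0.2571]
eef_rot: [0.0, 0.656, 0.755, 0.0]
wrist_force: [-6.3, 1.6, 13.4]
opening: 0.117
grasp_force: 62.6
```

```bash
cat > look.py <<'E'
from h import *
import sys
im=camera("side");cv2.imwrite(sys.argv[1],cv2.resize(im[100:300,130:330],(600,600)))
o,p,r=pose();g=p+r.apply([0,0,-.019]);h=np.array([.445,-.0863])+.18*np.array([np.cos(.14),np.sin(.14)])
d=(h-g[:2])@[np.cos(.14),np.sin(.14)];print(o["time_s"],g,"angle",np.arctan2(g[2]-.1,d)-.022,"r",np.hypot(d,g[2]-.1),o["wrist_force"])
E
python3 look.py pics/s3.png; python3 arc.py 1.25 1.21 1.17 1.13 1.09 1.05;python3 arc.py 1.05 1.03 1.01 1
```

```text
5.925 [ 0.57125283 -0.06638344  0.27602363] angle 1.2604899179674185 r 0.18360144902407585 [-5.58495656  0.89654161 13.50985369]
1.21 y -0.027 z 0.009
1.17 y -0.054 z 0.019
1.13 y -0.081 z 0.03
1.09 y -0.107 z 0.043
1.05 y -0.133 z 0.056
1.03 y -0.013 z 0.007
1.01 y -0.025 z 0.014
1.0 y -0.031 z 0.018
```

View pics/s3.png

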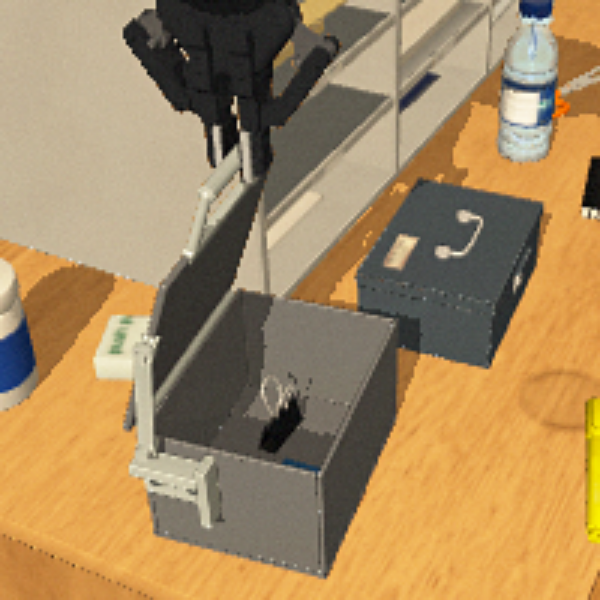

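The stay has swung past the tooth, with its foot over the seat at about (150,460) in the crop. I lower it gently.

Request:
arm_command:
  dp:
    - [0,-0.014,0.005]
    - [0,-0.027,0.009]
    - [0,-0.041,0.014]
    - [0,-0.054,0.019]
    - [0,-0.068,0.024]
  turn:
    - [0,0,0]
    - [0,0,0]
    - [0,0,0]
    - [0,0,0]
    - [0,0,0]
  jaw: [0,0,0,0,0]

```text
time_s: 6.55
eef_pos: [0.555, -0.0688, 0.2509]
eef_rot: [0.001, 0.656, 0.755, 0.001]
wrist_force: [-3.6, 1.8, 10.8]
opening: 0.116
grasp_force: 62.3
```

Request:
arm_command:
  dp:
    - [0,-0.007,0.003]
    - [0,-0.013,0.006]
    - [0,-0.02,0.009]
    - [0,-0.026,0.012]
    - [0,-0.039,0.019]
  turn:
    - [0,0,0]
    - [0,0,0]
    - [0,0,0]
    - [0,0,0]
    - [0,0,0]
  jaw: [0,0,0,0,0]

```text
time_s: 7.18
eef_pos: [0.5454, -0.0702, 0.246]
eef_rot: [0.001, 0.656, 0.755, 0.001]
wrist_force: [-5.2, 0.5, 10.7]
opening: 0.112
grasp_force: 63.1
```

```bash
python3 look.py pics/s4.png
```

```text
7.225 [ 0.54459862 -0.07031365  0.26455866] angle 1.1005016473876144 r 0.1826020079317951 [-4.8585051   0.4429996  11.04383693]
```

View pics/s4.png

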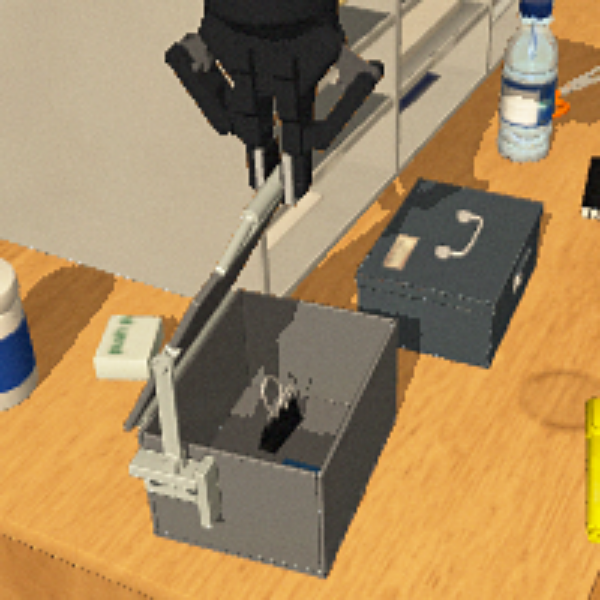

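The foot is on the seat behind the tooth, at about (178,465) in the crop, and the lid is near 1.10 rad. I keep lowering in small steps.

Request:
arm_command:
  dp:
    - [0,-0.006,0.003]
    - [0,-0.013,0.006]
    - [0,-0.019,0.009]
    - [0,-0.026,0.013]
    - [0,-0.026,0.013]
  turn:
    - [0,0,0]
    - [0,0,0]
    - [0,0,0]
    - [0,0,0]
    - [0,0,0]
  jaw: [0,0,0,0,0]

```text
time_s: 7.85
eef_pos: [0.5387, -0.0712, 0.2424]
eef_rot: [0.001, 0.656, 0.755, 0.001]
wrist_force: [-4.1, 1.0, 9.3]
opening: 0.114
grasp_force: 62.9
```

```bash
python3 look.py pics/s5.png
```

```text
7.9 [ 0.53864169 -0.0711796   0.26137491] angle 1.0632010910794958 r 0.18246879625086188 [-5.03632674  1.26415017  9.03506537]
```

Request:
arm_command:
  dp:
    - [0,-0.006,0.004]
    - [0,-0.013,0.007]
    - [0,-0.013,0.007]
  turn:
    - [0,0,0]
    - [0,0,0]
    - [0,0,0]
  jaw: [0,0,0]

```text
time_s: 8.28
eef_pos: [0.5367, -0.0716, 0.2413]
eef_rot: [0.002, 0.656, 0.755, 0.002]
wrist_force: [-0.0, 2.4, 10.6]
opening: 0.111
grasp_force: 62.9
```

```bash
python3 look.py pics/s6.png
```

```text
8.325 [ 0.53666069 -0.07154512  0.26032545] angle 1.0507632215102582 r 0.18249413920101715 [0.60823269 1.82410112 9.90190671]
```

View pics/s6.png

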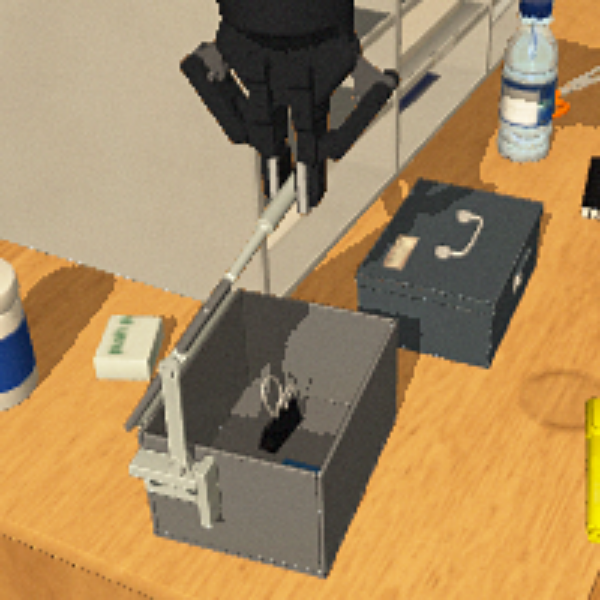

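The foot is at about (185,468) in the crop, against the tooth, and the wrist force has started to change, so the stay is bearing load. One more small step will confirm it.

Request:
arm_command:
  dp:
    - [0,-0.006,0.003]
    - [0,-0.006,0.003]
    - [0,-0.006,0.003]
  turn:
    - [0,0,0]
    - [0,0,0]
    - [0,0,0]
  jaw: [0,0,0]

```text
time_s: 8.7
eef_pos: [0.536, -0.0717, 0.2409]
eef_rot: [0.003, 0.656, 0.755, 0.002]
wrist_force: [2.6, 1.9, 9.1]
opening: 0.113
grasp_force: 62.9
```

```bash
python3 look.py pics/s7.png
```

```text
8.75 [ 0.53584595 -0.07172497  0.25990845] angle 1.045667967690023 r 0.18252754463687373 [ 2.61823936  2.49013055 10.09507343]
```

It is resting on the stay: it moved 0.7 mm of the commanded 1.7 mm. I let go and withdraw upward.

Request:
arm_command:
  dp:
    - [0,0,0]
    - [0,0,0]
    - [0,0,0]
    - [0,0,0]
    - [0,0,0]
  turn:
    - [0,0,0]
    - [0,0,0]
    - [0,0,0]
    - [0,0,0]
    - [0,0,0]
  jaw: [0.2,0.3,0.4,0.4,0.4]

```text
time_s: 9.38
eef_pos: [0.5331, -0.072, 0.2375]
eef_rot: [-0.0, 0.656, 0.755, -0.0]
wrist_force: [-0.1, 0.5, -0.4]
opening: 0.396
grasp_force: 0.0
```

Request:
arm_command:
  dp:
    - [0,0,-0.05]
    - [0,0,-0.12]
    - [0,0,-0.2]
    - [0,0,-0.3]
    - [0,0,-0.36]
  turn:
    - [0,0,0]
    - [0,0,0]
    - [0,0,0]
    - [0,0,0]
    - [0,0,0]
  jaw: [0.4,0.4,0.4,0.4,0.4]

```text
time_s: 10.0
eef_pos: [0.534, -0.0722, 0.3306]
eef_rot: [0.002, 0.656, 0.755, 0.001]
wrist_force: [1.1, 0.8, 0.8]
opening: 0.402
grasp_force: 0.0
```

Request:
arm_command:
  dp:
    - [0,-0.1,0]
    - [0,-0.3,0]
    - [0,-0.5,0]
    - [0,-0.6,0]
    - [0,-0.6,0]
  turn:
    - [0,0,0]
    - [0,0,0]
    - [0,0,0]
    - [0,0,0]
    - [0,0,0]
  jaw: [0.4,0.4,0.4,0.4,0.4]

```text
time_s: 10.62
eef_pos: [0.3842, -0.0931, 0.3287]
eef_rot: [0.001, 0.657, 0.754, 0.0]
wrist_force: [0.7, 0.5, -0.1]
opening: 0.399
grasp_force: 0.0
```

```bash
python3 look.py pics/s8.png
```

```text
10.675 [ 0.38499227 -0.09311324  0.34765227] angle 0.7783162612176452 r 0.3451232173711233 [ 0.60504768  0.20745685 -0.02984838]
```

View pics/s8.png

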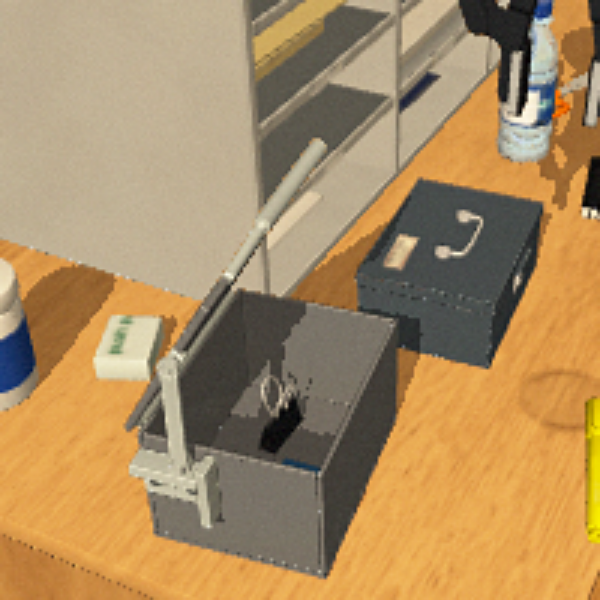

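The lid rests open on the stay, with its foot at about (185,468) in the crop behind the tooth. The gripper is clear of everything.

```bash
python3 -c "
from bench import *
print(hand_in())"
```

```text
the job is handed in; nothing more can be done
None
```

The supply bin's lid is propped open on its stay behind the catch's tooth at about 1.05 rad, the handle is released with the arm clear, and the job was handed in at about 10.7 s.

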